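# Zero the travel gauge and hold the switch at 4 mm on the lever test stand

## Robot

A 7-joint arm with a two-finger parallel gripper is mounted at the origin on the work surface. World frame = base frame: x ahead of the robot, y to its left, z up, the work surface at z = 0. Lengths are in m, angles in rad, forces in N, time in s.
With the tool pointing down it reaches from about 0.4 to 0.85 m from the base axis. Payload 4.4 kg.
Tool frame: the origin (TCP) lies at the very end of the fingers, on their centre line; the grasp point (between the pads) lies 19 mm behind it; z points along the fingers, y is the line along which they close (so a half turn about z gives the same grasp; the last joint's range is limited). The gripper opens to 94 mm and grips with 3 to 60 N. Pads are 16 mm wide; open, the fingers measure 119 mm over their backs; the gripper's body (75 mm by 177 mm) begins 78 mm behind the grasp point.
Start: joints at [1.129, 0.628, 0.038, 1.517, -0.027, 0.996, -0.02], TCP at [0.239, -0.605, 0.181] pointing down, gripper open.
Joint ranges: [-3.06, 3.06], [-0.37, 2.12], [-1.25, 1.32], [0.18, 2.47], [-1.1, 4.24], [0.23, 1.98], [-2.94, 2.94]. Speed limits (rad/s): [2.57, 2.57, 3.14, 3.14, 3.14, 3.14, 3.14].

## Interface

Orientations are given as a rotation vector (axis times angle).
In Python, from bench import telemetry, read_camera, camera_params, manip gives the robot as it stands. The module is installed in compiled form; this text tells all that it offers.
- The arm moves only by the shell command python3 -m crank 'ROWS' [FORCE]. ROWS is JSON, a list of rows, each a list of 7 numbers: the shift along the tool's x, y, z as a fraction of full scale, then the turn, a rotation vector about the tool's x, y, z as a fraction of full scale, then the closure, from -1 (fully open) to 1 (shut), so that 0 is half open. In form: [[x, y, z, rx, ry, rz, hand], ...]. A call has 1 to 10 rows; each row is the pose to reach, as a shift and turn from the pose commanded when the call began, along the tool's axes at that moment, turning the shorter way round; what a row does not reach only later rows make up. Full scale, the value 1, is 0.1 m for a shift and 180 degrees for a turn. A row lasts 1/12 s, in which the tool goes at most 41.7 mm and 7.16 degrees, less where a joint would pass 70% of its speed; a pose out of reach is approached as far as the arm can. A call with a number of a shift or a turn outside -1 to 1 is refused whole. A call with a gripper value outside its range is refused whole. The fingers move at their own pace and stop on an object; FORCE is the grip in N (left out, the last holds). Time passes only in rows, so rows that repeat a pose let the fingers close. It gives the time, the measured TCP pose, the force, the opening and the grip force at its end, in the units of the state.
- telemetry.sense(): the state, without advancing time (a new reading comes with each control period).
- read_camera(name): name is "scene" or "top" or "wrist"; returns the picture (480x640x3 uint8, red, green, blue); there is no depth.
- camera_params(name): a dict with "intrinsics" (3x3 intrinsics, pixels), "position" and "attitude" of the camera in the world; the wrist camera has in their place "hand_eye" (4x4, takes a point from camera to tool coordinates, whose origin is the TCP and whose axes are the flange's). Camera axes: x right, y down, z forward; pixel columns grow to the right and rows downward; lengths in m; the calibration is good to about 2 mm. A picture is of the moment at which its call begins: read the wrist's pose just before it. camera_params takes no time and is no camera call.
- manip.close_job(): hands the job in; it is judged then, once.
The state is a dict: "time": time; "joint_pos": joint angles; "qd": joint speeds; "joint_efforts": joint torques, N m; "position": TCP position; "tool_rot": TCP orientation; "force": force on the tool from outside, world axes, zero at the start; "wrist_torque": the same for the moment, N m; "finger_gap": opening from 0.0 (shut) to 1.0 (fully open); "grasp_force": force on a finger pad.
Only numpy, scipy, OpenCV 4.12 (cv2) and the standard library are available. Lean on these libraries where they do the work, as an engineer would, in place of code of your own. Each camera call takes 0.05 s, during which the arm holds its last target. There are 200 camera calls.

## Task

On the switch test stand, with the lever left up at rest, turn the dial gauge's bezel until its red zero mark stands at the needle. Then push the lever's red grip down until the needle stands midway between the two green limit clips (4 mm of travel), never running it past the far clip, and keep it there: the program finishes while the robot is still holding the lever down. Leave the other things on the bench where they are.

Things in the scene. Friction and masses are not known exactly. Their poses are not given: they have to be found in the camera images.
- stand: the switch test stand: a dark green-blue lever press bolted to the table, base 200 x 130 mm, 257 mm high at the gauge, a green push-button switch clamped in a nest under its ram. Origin under the base's centre; its x axis points from the operator's side (where the lever sticks out) to the column at the back, y to the left, z up
- dial_center (a point): centre of the top of the dial gauge, which lies face up with its axis vertical, 257 mm above the table. The bezel is the knurled ring of 62 mm diameter, from here down to 13 mm below; it turns with the white dial face. Below it the gauge body (55 mm diameter) goes 20 mm further, then a clamp on a bar to the column: fingers have free room all round down to 35 mm below this point
- bezel (a joint): angle of the bezel, rad, anticlockwise seen from above; 0 when its zero mark stands exactly at the needle at rest. It starts 0.45 to 1.4 turned anticlockwise, so it must be turned clockwise. Stays where it is left (friction 0.05 N m)
- zero_mark (a point): the red zero mark on the dial face and rim, 22 mm from the dial's centre (turns with the bezel)
- target_mark (a point): the 4 mm division on the dial face, midway between the two green limit clips, 22 mm from the dial's centre (turns with the bezel). It lies 2.513 rad anticlockwise from the zero mark; the clips' inner edges are 0.25 rad to either side of it, their outer edges 0.47 rad
- needle_tip (a point): tip of the black needle, 22 mm from the dial's centre. At rest it points along the stand's +x; it turns anticlockwise as the ram goes down, one turn for 10 mm
- needle (a joint): angle of the needle, rad, from its rest: 0 with the ram up, 0.628 per mm of ram travel, 2.513 at 4 mm; always 7.54 times the lever angle
- lever (a joint): angle of the lever, rad: 0 at rest (against its stop, pointing to the stand's -x and 30 degrees above level), grows as its grip is pushed down, end stop at 0.60. 0.0833 rad per mm of ram travel, so 0.333 at 4 mm. A spring returns it: pushing at the grip's middle takes about 2 N to start and about 10 N at 4 mm
- lever_grip (a point): middle of the lever's red grip, on the lever's centre line, 170 mm from the pinion axis: a round bar along the lever, 28 mm diameter and 94 mm long with round ends (from 123 to 217 mm along the lever), on a 12 mm steel arm. At rest it is 228 mm above the table, at 4 mm travel about 174 mm
- lever_axis (a point): the lever's turning axis (pinion shaft, level, along the stand's y), 142.5 mm above the table, in the lever's plane on the right side of the head
- multimeter: yellow and black hand multimeter lying flat, 85 x 175 x 35 mm, beside the stand; bystander; origin under its centre
- switch_tray: blue open tray of spare push buttons, 120 x 120 x 38 mm, beside the stand; bystander; origin under its centre
- perfboard: pale prototyping board, 50 x 75 x 5 mm, in front of the stand; bystander; origin under its centre
- board_blue: blue microcontroller board, 53 x 69 x 15 mm; bystander; origin under its centre
- board_black: black microcontroller board, 53 x 100 x 15 mm; bystander; origin under its centre
- phone: black phone lying flat, 72 x 150 x 8 mm; bystander; origin under its centre
- iron_rest: soldering-iron rest: sand-coloured foot 100 x 170 mm with a brass cup and a blue-handled iron leaning out of a perforated sleeve, to 200 mm high; bystander; origin under the foot's centre
- solder_spool: white spool of solder standing on end, 60 mm diameter, 46 mm high; bystander; origin under its centre

How it is judged:
On the way, in this order (a step that is already met when the one before it is completed fails the run):
1. with the lever at rest, the bezel is turned until the zero mark stands at the needle (value of joint bezel between -0.15 and 0.15 rad and value of joint lever below 0.02 rad), for 0.5 s.
2. the lever is pushed down until the needle stands between the green clips, and held (horizontal distance between needle_tip and target_mark below 0.0055 m and velocity of joint lever between -0.05 and 0.05 rad/s and contact force between any of the fingers, the arm and lever above 4 N and value of joint bezel between -0.15 and 0.15 rad), for 0.5 s.
At the end, for the whole second after the job is handed in: The robot still pushes the lever (more than 4 N), which is still; the needle is between the two green clips (within 0.25 rad, that is 0.4 mm of travel, of the 4 mm division), and the bezel is still zeroed within 0.15 rad (a quarter of a 1 mm division) (all of step 2); the arm keeps its last pose, push and grip.
It fails at once if the needle is run past the far green clip (more than 5 mm of travel: the switch is over-travelled) (value of joint lever above 0.417 rad).
It fails at once if a bystander is moved by more than 30 mm (distance of any of multimeter, switch_tray, perfboard, board_blue, board_black, phone, iron_rest, solder_spool from where it was at the start of the episode above 0.03 m).
It also fails if it takes over 48 s, if anything falls off the work surface, if the arm or the gripper's body presses on something with over 40 N, if the wrist force passes 120 N, or if a joint passes its speed limit or range.

## Working session

There is one attempt and no reset: what is moved stays moved. The work goes in short steps, Python scripts to look and compute and a shell command to move; the robot and the scene stay as the last step left them, time stands still between calls to the robot, and variables do not carry over. Pictures are saved under pics/ and viewed, at most 10 in all, crops included, and the job is handed in when it is done.

```bash
mkdir -p pics; python3 - <<'E'
from bench import telemetry, read_camera, camera_params
import cv2, numpy as np
s=telemetry.sense(); print({k:np.round(v,3).tolist() for k,v in s.items()})
for n in ("scene","top"):
    im=read_camera(n); cv2.imwrite(f"pics/{n}0.png",im[:,:,::-1])
    print(n,camera_params(n))
print(camera_params("wrist"))
E
```

```text
{'time': 0.0, 'joint_pos': [1.129, 0.629, 0.038, 1.518, -0.027, 0.996, -0.02], 'qd': [0.001, 0.001, -0.0, 0.0, -0.0, -0.002, 0.001], 'joint_efforts': [0.0, -54.973, 1.144, -18.664, -0.052, 0.024, 0.0], 'position': [0.238, -0.604, 0.18], 'tool_rot': [-3.085, -0.587, 0.001], 'force': [-1.117, 0.58, 0.658], 'wrist_torque': [0.036, 0.026, -0.009], 'grasp_force': 0.0, 'finger_gap': 1.0}
scene {'intrinsics': array([[451.20881354,   0.        , 322.8398051 ],
       [  0.        , 451.20881354, 236.69034571],
       [  0.        ,   0.        ,   1.        ]]), 'position': array([1.48100349, 0.2170522 , 1.09709531]), 'attitude': array([-1.59551564, -1.93118658,  0.83687378])}
top {'intrinsics': array([[506.78649784,   0.        , 320.78879802],
       [  0.        , 506.78649784, 238.76777723],
       [  0.        ,   0.        ,   1.        ]]), 'position': array([0.35662934, 0.02122182, 1.51918062]), 'attitude': array([-2.1816811 ,  2.13400122, -0.14743493])}
{'intrinsics': array([[404.14264564,   0.        , 319.17815069],
       [  0.        , 404.14264564, 240.06824914],
       [  0.        ,   0.        ,   1.        ]]), 'hand_eye': array([[-2.93181468e-04, -9.64687707e-01, -2.63396170e-01,
         7.62294099e-02],
       [ 9.99999864e-01, -1.69136789e-04, -4.93618593e-04,
         4.72301567e-04],
       [ 4.31637806e-04, -2.63396279e-01,  9.64687625e-01,
        -2.02507738e-01],
       [ 0.00000000e+00,  0.00000000e+00,  0.00000000e+00,
         1.00000000e+00]])}
```

View pics/top0.png

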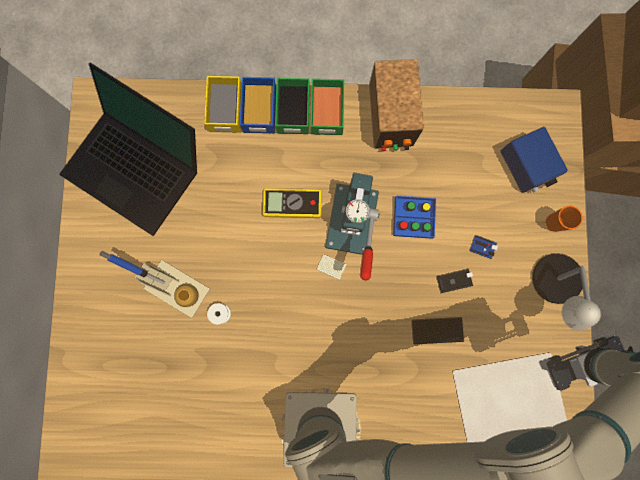

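View pics/scene0.png

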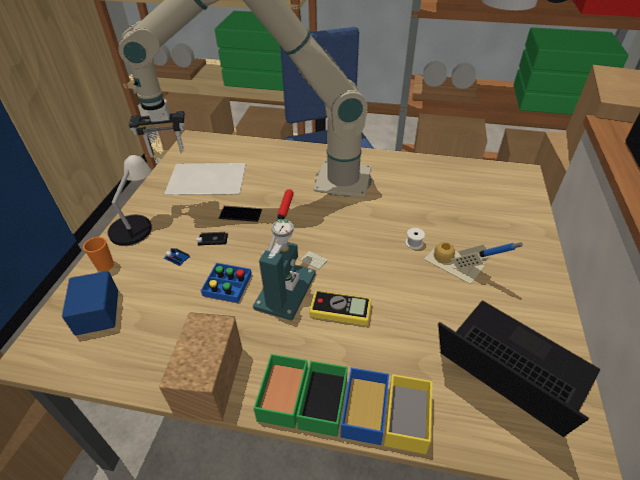

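The top view shows the dial at about (357,210), and the red grip running from (368,250) to (366,278), towards the robot. Now I'll measure both.

```bash
cat > h.py <<'E'
import numpy as np, cv2
from scipy.spatial.transform import Rotation as R
from bench import telemetry, read_camera, camera_params
def cam(n):
    p=camera_params(n)
    if n!="wrist": return p["intrinsics"],np.array(p["position"]),R.from_rotvec(p["attitude"]).as_matrix()
    s=telemetry.sense(); T=np.eye(4); T[:3,:3]=R.from_rotvec(s["tool_rot"]).as_matrix(); T[:3,3]=s["position"]
    T=T@p["hand_eye"]; return p["intrinsics"],T[:3,3],T[:3,:3]
def ray(c,uv,z):
    K,p,A=c; d=A@np.linalg.solve(K,[*uv,1.]); return p+d*(z-p[2])/d[2]
def proj(c,X):
    K,p,A=c; q=K@(A.T@(np.array(X)-p)); return q[:2]/q[2]
def mask(im,name):
    h=cv2.cvtColor(im,cv2.COLOR_RGB2HSV); H,S,V=cv2.split(h)
    m={"red":((H<6)|(H>174))&(S>150)&(V>80),"green":(H>40)&(H<80)&(S>120)&(V>60),"white":(S<50)&(V>170),"black":(V<60)}[name]
    return m.astype(np.uint8)
def blobs(m,mn=5):
    n,l,st,ce=cv2.connectedComponentsWithStats(m); return [(st[i,4],ce[i].round(1).tolist(),st[i,:4].tolist()) for i in range(1,n) if st[i,4]>=mn]
E
python3 - <<'E'
from h import *
im=cv2.imread("pics/top0.png")[:,:,::-1].copy(); c=cam("top")
m=mask(im,"red"); m[:235]=0;m[290:]=0;m[:,:340]=0;m[:,390:]=0
print(blobs(m))
pts=np.argwhere(m)[:,::-1].astype(float); ctr=pts.mean(0)
print("grip",ctr,ray(c,ctr,.228))
u,s,v=np.linalg.svd(pts-ctr,full_matrices=False); t=(pts-ctr)@v[0]; d=v[0]*np.sign(v[0][1])
e1=ctr+d*np.ptp(t)/2; e0=ctr-d*np.ptp(t)/2
P1=ray(c,e1,.246);P0=ray(c,e0,.21); print(P1,P0,np.linalg.norm(P1-P0)); D=P0-P1; print("yaw",np.arctan2(D[1],D[0]))
w=mask(im,"white"); w[:195]=0;w[228:]=0;w[:,:340]=0;w[:,:340]=0;w[:,371:]=0
b=blobs(w); print(b)
for x in b: print(ray(c,x[1],.257))
cv2.imwrite("pics/topz.png",cv2.resize(im[160:300,300:440,::-1],(700,560)[::1],interpolation=cv2.INTER_CUBIC))
c2=cam("scene"); im2=cv2.imread("pics/scene0.png")[:,:,::-1].copy()
m=mask(im2,"red"); print([x for x in blobs(m) if 260<x[1][0]<310])
for z in(.228,): print(ray(c2,[286,203],z))
print("dial scene",ray(c2,[283,229],.257))
E
```

```text
[(np.int32(284), [366.4, 264.1], [361, 249, 12, 31])]
grip [366.43661972 264.0915493 ] [ 0.46190252 -0.10433375  0.228     ]
[ 0.42226218 -0.09855119  0.246     ] [ 0.50292863 -0.11026269  0.21      ] 0.08910799595080704
yaw -0.14417690634796906
[(np.int32(367), [357.4, 209.3], [346, 195, 25, 27])]
[ 0.59804254 -0.07723716  0.257     ]
[(np.int32(220), [285.5, 202.6], [278, 189, 15, 27])]
[ 0.45969882 -0.10458176  0.228     ]
dial scene [ 0.60481649 -0.07371712  0.257     ]
```

View pics/topz.png

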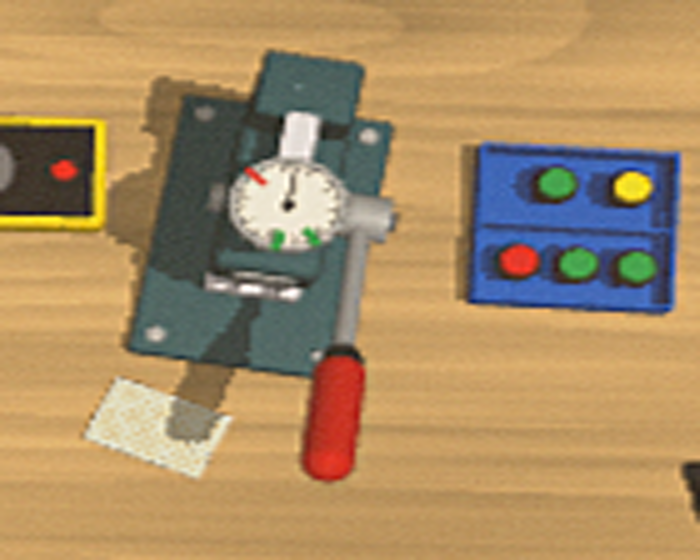

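The zoomed view shows the needle pointing along the stand's +x. The red zero mark is at about (257,176), with the dial centre at (288,203), so it's roughly 0.85 rad anticlockwise of the needle. Both views agree on the grip, and the dial agrees to 8 mm. I'll lift and move above the dial.

```bash
python3 -m crank '[[0,0,-0.5,0,0,0,-1],[0,0,-1,0,0,0,-1],[0,0,-1,0,0,0,-1]]'
python3 -m crank '[[0.3,-0.2,-0.2,0,0,0,-1],[0.6,-0.4,-0.4,0,0,0,-1],[0.9,-0.6,-0.6,0,0,0,-1],[0.9,-0.6,-0.6,0,0,0,-1]]'
python3 -m crank '[[0.3,-0.2,-0.1,0,0,0,-1],[0.6,-0.4,-0.2,0,0,0,-1],[0.9,-0.6,-0.3,0,0,0,-1],[0.9,-0.6,-0.3,0,0,0,-1]]'
python3 -m crank '[[0.3,-0.2,0,0,0,0,-1],[0.6,-0.4,0,0,0,0,-1],[0.9,-0.6,0,0,0,0,-1],[0.9,-0.6,0,0,0,0,-1]]'
```

```text
time: 0.35
position: [0.2393, -0.6067, 0.2855]
tool_rot: [3.08, 0.585, 0.002]
force: [0.1, -0.9, 0.4]
finger_gap: 0.999
grasp_force: 0.0
time: 0.68
position: [0.3081, -0.5108, 0.3449]
tool_rot: [3.08, 0.602, 0.013]
force: [0.5, -0.6, 0.0]
finger_gap: 1.001
grasp_force: 0.0
time: 1.02
position: [0.3687, -0.4204, 0.3725]
tool_rot: [-3.082, -0.604, -0.01]
force: [0.6, 0.2, 0.5]
finger_gap: 1.0
grasp_force: 0.0
time: 1.35
position: [0.4288, -0.3304, 0.3703]
tool_rot: [-3.078, -0.604, -0.006]
force: [0.8, 1.2, -0.9]
finger_gap: 0.998
grasp_force: 0.0
```

```bash
python3 -m crank '[[0.3,-0.2,0,0,0,0,-1],[0.6,-0.4,0,0,0,0,-1],[0.9,-0.6,0,0,0,0,-1],[0.9,-0.6,0,0,0,0,-1]]' >/dev/null
python3 -m crank '[[0.3,-0.2,0,0,0,0,-1],[0.6,-0.4,0,0,0,0,-1],[0.9,-0.6,0,0,0,0,-1],[0.9,-0.6,0,0,0,0,-1]]' >/dev/null
python3 -m crank '[[0.3,-0.2,0,0,0,0,-1],[0.6,-0.4,0,0,0,0,-1],[0.7,-0.5,0,0,0,0,-1],[0.7,-0.5,0,0,0,0,-1],[0.7,-0.5,0,0,0,0,-1],[0.7,-0.5,0,0,0,0,-1]]'
python3 - <<'E'
from h import *
c=cam("wrist"); im=read_camera("wrist"); cv2.imwrite("pics/w1.png",im[:,:,::-1])
s=telemetry.sense(); print(s["joint_pos"])
print("expected dial px",proj(c,[.6,-.076,.257]))
m=mask(im,"red"); g=mask(im,"green")
for b in blobs(m,15): print("red",b,ray(c,b[1],.255))
for b in blobs(g,15): print("green",b,ray(c,b[1],.255))
E
```

```text
time: 2.52
position: [0.5931, -0.0904, 0.3704]
tool_rot: [3.086, 0.583, -0.002]
force: [-0.1, -0.7, -0.2]
finger_gap: 0.998
grasp_force: 0.0
[ 0.18758879  0.41685052 -0.13446358  1.3560765   0.05685535  1.37280483
 -1.14441532]
expected dial px [304.96459892 213.52493175]
red (np.int32(167), [454.0, 31.1], [447, 23, 14, 17]) [ 0.76240702 -0.12790687  0.255     ]
red (np.int32(111), [243.9, 104.3], [238, 99, 12, 12]) [ 0.66056957 -0.00406699  0.255     ]
red (np.int32(46), [294.9, 193.3], [291, 187, 9, 15]) [ 0.61190393 -0.06288047  0.255     ]
red (np.int32(187), [417.7, 224.9], [410, 218, 16, 15]) [ 0.62404216 -0.16413694  0.255     ]
red (np.int32(2261), [285.3, 348.2], [254, 308, 60, 77]) [ 0.48047401 -0.10297202  0.255     ]
```

View pics/w1.png

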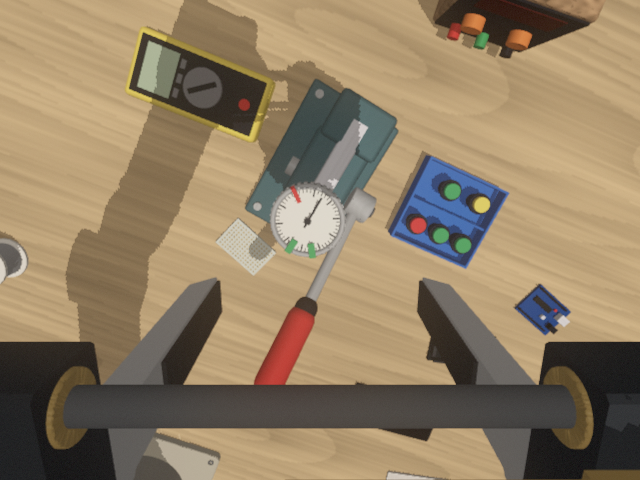

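The wrist view shows the whole dial: hub at about (308,221), zero mark at (295,193), needle tip near (320,199), clips at (291,244) and (312,249). I'll compute the dial centre and angles.

```bash
cat > dial.py <<'E'
from h import *
def dial(im,c,guess,rpx=None):
    x,y=map(int,np.round(guess)); r=55
    w=mask(im,"white"); b=np.zeros_like(w); cv2.circle(b,(x,y),r,1,-1); w&=b
    n,l,st,ce=cv2.connectedComponentsWithStats(w); i=1+np.argmax(st[1:,4])
    h=cv2.convexHull(np.argwhere(l==i)[:,::-1].astype(np.int32)); (e,ax,an)=cv2.fitEllipse(h)
    C=ray(c,e,.2555); hp=np.array([ray(c,p[0],.2555) for p in h])
    rad=np.linalg.norm((hp-C)[:,:2],axis=1).mean()
    k=np.zeros_like(w); cv2.ellipse(k,(e,(ax[0]*.95,ax[1]*.95),an),1,-1)
    out={"px":e,"C":C,"rad":rad}
    for nm in("red","green"):
        out[nm]=[(b[0],np.arctan2(*(ray(c,b[1],.2555)-C)[1::-1])) for b in blobs(mask(im,nm)&k,8)]
    g=cv2.cvtColor(im,cv2.COLOR_RGB2GRAY); prof=[]
    for a in np.arange(-np.pi,np.pi,.02):
        pr=[proj(c,C+q*np.array([np.cos(a),np.sin(a),0])) for q in np.linspace(.006,.016,11)]
        prof.append((np.mean([g[int(round(v)),int(round(u))] for u,v in pr]),a))
    out["needle"]=min(prof); return out
E
python3 - <<'E'
from dial import *
im=cv2.imread("pics/w1.png")[:,:,::-1].copy(); print(dial(im,cam("wrist"),(308,221)))
E
```

```text
{'px': (305.05859375, 219.54063415527344), 'C': array([ 0.59514403, -0.07810689,  0.2555    ]), 'rad': np.float64(0.02716311056407574), 'red': [(np.int32(33), np.float64(0.722075087856592))], 'green': [], 'needle': (np.float64(115.72727272727273), np.float64(-0.3015926535897906))}
```

```bash
python3 - <<'E'
from dial import *
im=cv2.imread("pics/w1.png"); cv2.imwrite("pics/w1z.png",cv2.resize(im[170:270,255:385],None,fx=6,fy=6,interpolation=cv2.INTER_CUBIC))
E
```

```text
(no output)
```

View pics/w1z.png

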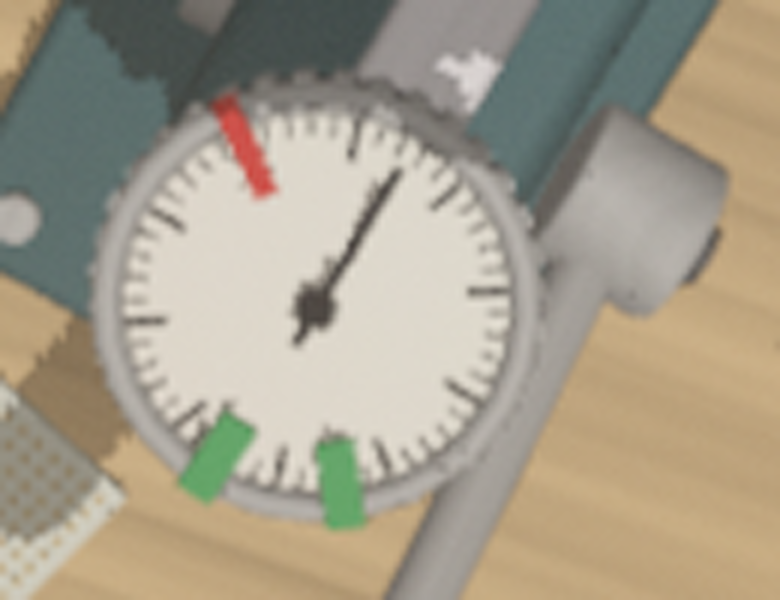

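The hub is at crop (315,308), needle tip at (397,170), zero mark at (245,148), clips at (218,458) and (342,483).

```bash
python3 - <<'E'
from h import *
c=cam("wrist"); f=lambda u,v: ray(c,(255+u/6,170+v/6),.2555)
C=f(315,308); print("C",C)
for n,p in dict(needle=(397,170),zero=(245,148),g1=(218,458),g2=(342,483)).items():
    d=f(*p)-C; print(n,np.arctan2(d[1],d[0]),np.hypot(*d[:2]))
A=R.from_rotvec(telemetry.sense()["tool_rot"]).as_matrix(); print(A.round(3)); print("tool delta",A.T@(C-telemetry.sense()["position"]))
E
```

```text
C [ 0.59448068 -0.0804602   0.2555    ]
needle -0.1587722210267455 0.021639126234079962
zero 0.7700949533573708 0.0233997949709768
g1 2.945590691563756 0.024849611635712084
g2 -2.6267244698356707 0.024749239836076315
[[ 0.931  0.364 -0.001]
 [ 0.364 -0.931 -0.001]
 [-0.001  0.001 -1.   ]]
tool delta [ 0.00515033 -0.00908296  0.11504982]
```

Radii check out (about 22 mm). The bezel is at about 0.935 rad: 0.929 from the zero mark and 0.947 from the clips. That's a turn of +0.298 full scale about tool z. Next I'll centre, descend and grip.

```bash
python3 -m crank '[[0.05,-0.09,0.1,0,0,0,-1],[0.05,-0.09,0.4,0,0,0,-1],[0.05,-0.09,0.7,0,0,0,-1],[0.05,-0.09,0.9,0,0,0,-1],[0.05,-0.09,0.9,0,0,0,-1]]' 
python3 -m crank '[[0,0,0.25,0,0,0,-1],[0,0,0.48,0,0,0,-1],[0,0,0.48,0,0,0,-1],[0,0,0.48,0,0,0,-1]]' 
python3 -m crank '[[0,0,0,0,0,0,-0.2],[0,0,0,0,0,0,0],[0,0,0,0,0,0,0.3],[0,0,0,0,0,0,0.6],[0,0,0,0,0,0,0.6],[0,0,0,0,0,0,0.6],[0,0,0,0,0,0,0.6],[0,0,0,0,0,0,0.6]]' 25
```

```text
time: 2.98
position: [0.5914, -0.0782, 0.2757]
tool_rot: [-3.084, -0.585, 0.014]
force: [-0.4, 0.3, -0.5]
finger_gap: 1.001
grasp_force: 0.0
time: 3.32
position: [0.5949, -0.0782, 0.2329]
tool_rot: [-3.086, -0.586, 0.001]
force: [0.3, -0.4, 0.6]
finger_gap: 1.004
grasp_force: 0.0
time: 3.98
position: [0.5952, -0.078, 0.2326]
tool_rot: [3.086, 0.587, 0.0]
force: [-0.4, -0.2, 0.5]
finger_gap: 0.466
grasp_force: 0.0
```

```bash
python3 -m crank '[[0,0,0,0,0,0,0.6],[0,0,0,0,0,0,0.6],[0,0,0,0,0,0,0.6],[0,0,0,0,0,0,0.6]]' 25
python3 - <<'E'
from h import *
cv2.imwrite("pics/w2.png",read_camera("wrist")[:,:,::-1])
E
```

```text
time: 4.32
position: [0.5952, -0.078, 0.2326]
tool_rot: [-3.086, -0.587, 0.0]
force: [0.1, -0.3, 0.1]
finger_gap: 0.211
grasp_force: 0.0
```

View pics/w2.png

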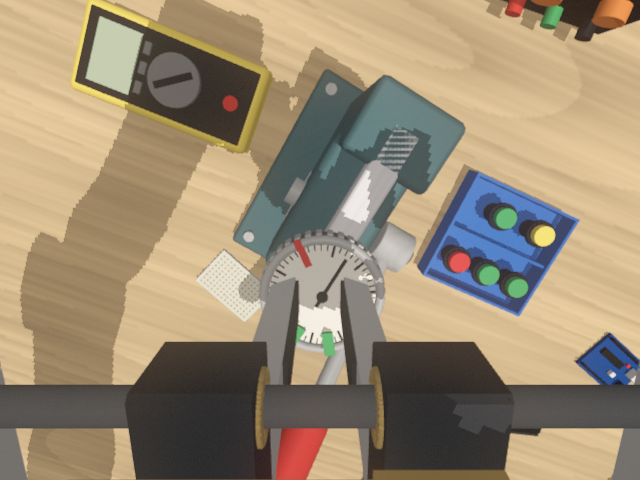

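The fingers closed to 20 mm over the dial face without touching the bezel: hub at (322,297), fingertips at about (285,282) and (352,282). I'll check the geometry by triangulating.

```bash
python3 - <<'E'
from h import *
c=cam("wrist"); s=telemetry.sense(); A=R.from_rotvec(s["tool_rot"]).as_matrix(); p=np.array(s["position"])
print("TCP px",proj(c,p),"grasp px",proj(c,p-A[:,2]*.019), "C at .2555",proj(c,[.5945,-.0805,.2555]),s["joint_pos"])
for y in(-.01,.01): print("tip",proj(c,p+A[:,1]*y), proj(c,p+A@[-.008,y,-.03]))
# triangulate hub: view1 camera = pose then
H=camera_params("wrist")["hand_eye"]; T=np.eye(4); T[:3,:3]=R.from_rotvec([3.086,.583,-.002]).as_matrix(); T[:3,3]=[.5931,-.0904,.3704]; T=T@H
c1=(c[0],T[:3,3],T[:3,:3])
for z in (.20,.21,.22,.23,.24,.2555): print(z,ray(c1,(307.5,221.3),z),ray(c,(322,297),z), ray(cam("top"),(357.6,200.6+0),z))
E
```

```text
TCP px [318.50405279 277.95987652] grasp px [318.42455256 291.7446715 ] C at .2555 [322.67875988 297.99295631] [ 0.17090182  0.50602215 -0.13715966  1.59341809  0.07657909  1.04745899
 -1.18261314]
tip [299.74512571 277.96217683] [296.95762235 316.8224033 ]
tip [337.26383941 277.9575761 ] [339.81433715 316.81918189]
0.2 [ 0.58228459 -0.08323303  0.2       ] [ 0.57277277 -0.0891352   0.2       ] [ 0.63240501 -0.08192755  0.2       ]
0.21 [ 0.58448897 -0.08268436  0.21      ] [ 0.57675202 -0.08749072  0.21      ] [ 0.6303145  -0.08114563  0.21      ]
0.22 [ 0.58669334 -0.0821357   0.22      ] [ 0.58073127 -0.08584625  0.22      ] [ 0.62822399 -0.08036371  0.22      ]
0.23 [ 0.58889772 -0.08158704  0.23      ] [ 0.58471053 -0.08420177  0.23      ] [ 0.62613348 -0.07958179  0.23      ]
0.24 [ 0.5911021  -0.08103837  0.24      ] [ 0.58868978 -0.0825573   0.24      ] [ 0.62404298 -0.07879987  0.24      ]
0.2555 [ 0.59451888 -0.08018794  0.2555    ] [ 0.59485762 -0.08000836  0.2555    ] [ 0.62080269 -0.0775879   0.2555    ]
```

The dial is confirmed at (0.5945, -0.080, 0.2555). In both wrist pictures, the fingers end at row ~281 with the scale of a point about 26 mm nearer the camera than the TCP. So the real fingertips sit about 26 mm above the reported TCP, and the fingers closed just over the face. I'll open, go 26 mm lower and regrip while watching the force.

```bash
python3 -m crank '[[-0.01,0.02,0,0,0,0,-1],[-0.01,0.02,0,0,0,0,-1],[-0.01,0.02,0,0,0,0,-1],[-0.01,0.02,0,0,0,0,-1],[-0.01,0.02,0,0,0,0,-1],[-0.01,0.02,0,0,0,0,-1],[-0.01,0.02,0,0,0,0,-1],[-0.01,0.02,0,0,0,0,-1],[-0.01,0.02,0,0,0,0,-1],[-0.01,0.02,0,0,0,0,-1]]'
python3 -m crank '[[0,0,0,0,0,0,-1],[0,0,0,0,0,0,-1],[0,0,0.05,0,0,0,-1],[0,0,0.1,0,0,0,-1],[0,0,0.15,0,0,0,-1],[0,0,0.2,0,0,0,-1],[0,0,0.26,0,0,0,-1],[0,0,0.26,0,0,0,-1],[0,0,0.26,0,0,0,-1]]'
```

```text
time: 5.2
position: [0.595, -0.0802, 0.2326]
tool_rot: [3.086, 0.587, 0.0]
force: [0.1, -0.6, -0.8]
finger_gap: 0.875
grasp_force: 0.0
time: 5.95
position: [0.5947, -0.0802, 0.206]
tool_rot: [-3.086, -0.587, 0.002]
force: [0.5, -0.1, -0.6]
finger_gap: 1.003
grasp_force: 0.0
```

```bash
python3 -m crank '[[0,0,0,0,0,0,0],[0,0,0,0,0,0,0],[0,0,0,0,0,0,0],[0,0,0,0,0,0,0],[0,0,0,0,0,0,0],[0,0,0,0,0,0,0],[0,0,0,0,0,0,0],[0,0,0,0,0,0,0]]' 25
python3 - <<'E'
from h import *
cv2.imwrite("pics/w3.png",read_camera("wrist")[:,:,::-1]); print(cam("wrist")[1])
E
```

```text
time: 6.62
position: [0.5948, -0.0795, 0.2067]
tool_rot: [-3.085, -0.587, 0.0]
force: [-1.2, 2.5, 1.0]
finger_gap: 0.652
grasp_force: 25.0
[ 0.66594884 -0.05210661  0.40924014]
```

View pics/w3.png

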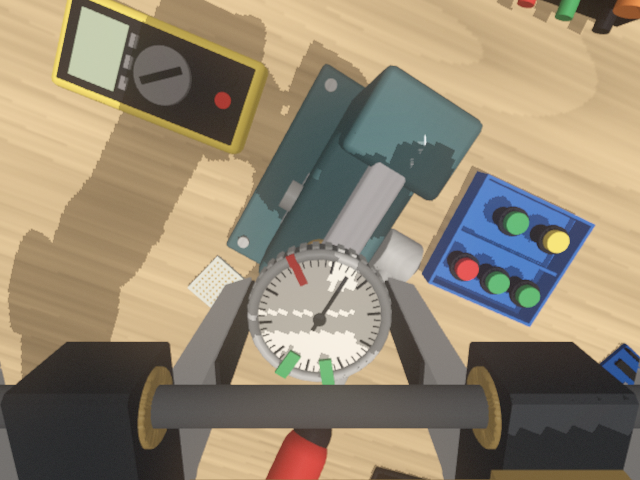

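The fingers hold the bezel: opening 61 mm, grip 25 N. Hub is at (319,320), zero mark at (297,270). Now I'll turn it clockwise.

```bash
python3 -m crank '[[0,0,0,0,0,0.035,0],[0,0,0,0,0,0.07,0],[0,0,0,0,0,0.105,0],[0,0,0,0,0,0.14,0],[0,0,0,0,0,0.175,0],[0,0,0,0,0,0.21,0],[0,0,0,0,0,0.245,0],[0,0,0,0,0,0.28,0],[0,0,0,0,0,0.298,0],[0,0,0,0,0,0.298,0]]' 25
python3 -m crank '[[0,0,0,0,0,0,0],[0,0,0,0,0,0,0],[0,0,0,0,0,0,0]]'
python3 - <<'E'
from h import *
c=cam("wrist"); im=read_camera("wrist"); C=np.array([.5945,-.0802,.2555]); h=proj(c,C); print("hub",h)
x,y=map(int,h); cv2.imwrite("pics/w4.png",cv2.resize(im[y-75:y+75,x-90:x+90,::-1],None,fx=4,fy=4,interpolation=cv2.INTER_CUBIC)); print(x-90,y-75)
E
```

```text
time: 7.5
position: [0.5948, -0.0797, 0.2067]
tool_rot: [-3.019, 0.87, 0.001]
force: [-1.9, 1.8, 3.4]
finger_gap: 0.651
grasp_force: 25.0
time: 7.75
position: [0.5948, -0.0797, 0.2067]
tool_rot: [-3.019, 0.866, 0.001]
force: [-3.1, 3.0, 4.3]
finger_gap: 0.655
grasp_force: 25.0
hub [319.46845659 320.43653105]
229 245
```

View pics/w4.png

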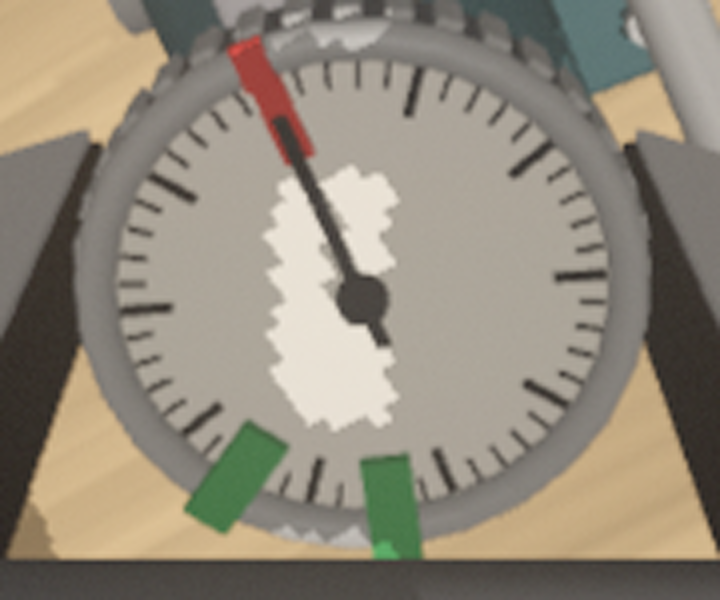

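The zero mark lies right under the needle at (283,120), with the hub at (362,300). Next: release, rise, close the fingers, go above the grip and align with the lever.

```bash
python3 -m crank '[[0,0,0,0,0,0,-0.5],[0,0,0,0,0,0,-1],[0,0,0,0,0,0,-1],[0,0,0,0,0,0,-1],[0,0,0,0,0,0,-1],[0,0,0,0,0,0,-1]]' 
python3 -m crank '[[0,0,-0.2,0,0,0,-1],[0,0,-0.5,0,0,0,-1],[0,0,-0.8,0,0,0,-1],[0,0,-1,0,0,0,-1],[0,0,-1,0,0,0,-1]]'
python3 -m crank '[[-0.2,0.2,0,0,0,-0.035,0],[-0.5,0.5,0,0,0,-0.07,1],[-0.8,0.8,0,0,0,-0.105,1],[-1,0.95,0,0,0,-0.127,1],[-1,0.95,0,0,0,-0.127,1],[-1,0.95,0,0,0,-0.127,1],[-1,0.95,0,0,0,-0.127,1],[-1,0.95,0,0,0,-0.127,1],[-1,0.95,0,0,0,-0.127,1],[-1,0.95,0,0,0,-0.127,1]]' 20
python3 -m crank '[[-0.08,0,0,0,0,0,1],[-0.08,0,0,0,0,0,1],[-0.08,0,0,0,0,0,1],[-0.08,0,0,0,0,0,1],[-0.08,0,0,0,0,0,1],[-0.08,0,0,0,0,0,1],[-0.08,0,0,0,0,0,1]]'
python3 - <<'E'
from h import *
c=cam("wrist"); im=read_camera("wrist"); cv2.imwrite("pics/w5.png",im[:,:,::-1])
s=telemetry.sense(); A=R.from_rotvec(s["tool_rot"]).as_matrix(); print(A[:,0], "tool delta",A.T@(np.array([.453,-.1033,.227])-s["position"]))
# bezel check: grip axis point near dial
C=proj(c,[.5945,-.0802,.2555]); print("hub",C)
for b in blobs(mask(im,"red"),15): print(b, ray(c,b[1],.2555), ray(c,b[1],.235))
E
```

```text
time: 8.3
position: [0.5951, -0.0806, 0.2065]
tool_rot: [3.019, -0.869, 0.0]
force: [-0.2, 0.3, 0.4]
finger_gap: 0.996
grasp_force: 0.0
time: 8.72
position: [0.5979, -0.0809, 0.3115]
tool_rot: [-3.018, 0.869, -0.014]
force: [-0.1, 0.0, 0.6]
finger_gap: 1.001
grasp_force: 0.0
time: 9.55
position: [0.4605, -0.1073, 0.3061]
tool_rot: [-3.131, 0.252, 0.001]
force: [0.4, 0.1, 0.5]
finger_gap: 0.326
grasp_force: 0.0
time: 10.13
position: [0.452, -0.1063, 0.3066]
tool_rot: [3.131, -0.253, 0.0]
force: [0.5, -0.4, -1.0]
finger_gap: 0.003
grasp_force: 0.0
[ 9.86980417e-01 -1.60840386e-01  1.62192968e-04] tool delta [ 0.00049264 -0.00315196  0.07961828]
hub [232.39965369  20.05108102]
(np.int32(169), [155.3, 29.0], [149, 22, 14, 15]) [ 0.5970746  -0.03586465  0.2555    ] [ 0.60270443 -0.02913509  0.235     ]
(np.int32(340), [415.0, 46.4], [405, 36, 21, 22]) [ 0.56420127 -0.18092457  0.2555    ] [ 0.56717447 -0.18591789  0.235     ]
(np.int32(4067), [317.2, 225.0], [299, 168, 38, 123]) [ 0.46921185 -0.10828083  0.2555    ] [ 0.46450857 -0.10740352  0.235     ]
```

View pics/w5.png

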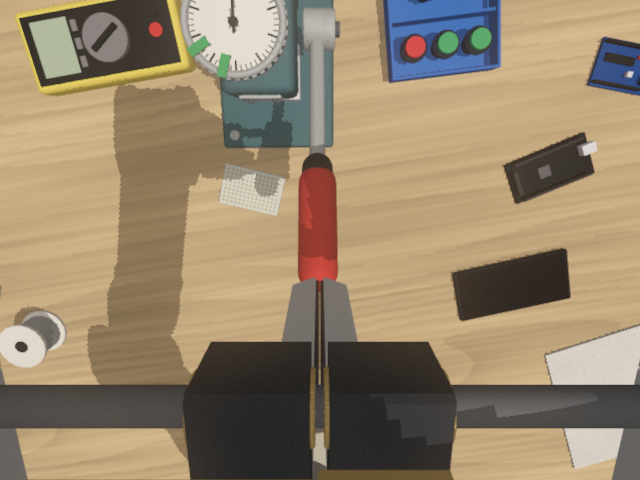

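The fingers are shut and in line with the grip (finger seam at column 320, grip centre at 317). The needle and dial are visible at the top, around (233,20). Descending to contact.

```bash
python3 -m crank '[[0,0,0.2,0,0,0,1],[0,0,0.4,0,0,0,1],[0,0,0.6,0,0,0,1],[0,0,0.7,0,0,0,1],[0,0,0.7,0,0,0,1],[0,0,0.7,0,0,0,1],[0,0,0.7,0,0,0,1]]' 
python3 -m crank '[[0,0,0.05,0,0,0,1],[0,0,0.1,0,0,0,1],[0,0,0.15,0,0,0,1],[0,0,0.2,0,0,0,1],[0,0,0.2,0,0,0,1],[0,0,0.2,0,0,0,1]]' 
python3 -m crank '[[0,0,0.05,0,0,0,1],[0,0,0.1,0,0,0,1],[0,0,0.15,0,0,0,1],[0,0,0.2,0,0,0,1],[0,0,0.2,0,0,0,1],[0,0,0.2,0,0,0,1]]' 
python3 - <<'E'
from h import *
c=cam("wrist"); im=read_camera("wrist"); print("hub",proj(c,[.5945,-.0802,.2555]))
t=read_camera("top"); cv2.imwrite("pics/t2.png",t[:,:,::-1]); cv2.imwrite("pics/w6.png",im[:,:,::-1])
E
```

```text
time: 10.77
position: [0.4526, -0.1064, 0.2373]
tool_rot: [3.131, -0.253, 0.002]
force: [0.2, -0.6, -0.0]
finger_gap: 0.004
grasp_force: 0.0
time: 11.27
position: [0.4524, -0.1064, 0.2166]
tool_rot: [3.131, -0.253, 0.001]
force: [1.5, -0.1, 2.7]
finger_gap: 0.005
grasp_force: 1.5
time: 11.77
position: [0.4518, -0.1064, 0.1968]
tool_rot: [3.131, -0.254, -0.0]
force: [-1.6, 0.1, 6.0]
finger_gap: 0.008
grasp_force: 2.8
hub [156.80478269 -75.23560974]
```

```bash
python3 -m crank '[[0,0,0.05,0,0,0,1],[0,0,0.1,0,0,0,1],[0,0,0.15,0,0,0,1],[0,0,0.2,0,0,0,1],[0,0,0.25,0,0,0,1],[0,0,0.3,0,0,0,1],[0,0,0.3,0,0,0,1],[0,0,0.3,0,0,0,1]]' 
python3 - <<'E'
from h import *
out=[]
for n in("top","scene"):
    c=cam(n); h=proj(c,[.5945,-.0802,.2555]); im=read_camera(n); x,y=map(int,h.round()); print(n,h)
    out.append(cv2.resize(im[y-22:y+23,x-22:x+23,::-1],(395,395),interpolation=cv2.INTER_CUBIC))
cv2.imwrite("pics/d1.png",np.hstack(out))
E
```

```text
time: 12.53
position: [0.4496, -0.1063, 0.1667]
tool_rot: [-3.131, 0.254, 0.007]
force: [-5.1, 0.5, 11.6]
finger_gap: 0.006
grasp_force: 5.0
top [358.50367081 210.81234359]
scene [281.7230348  226.63671934]
```

View pics/d1.png

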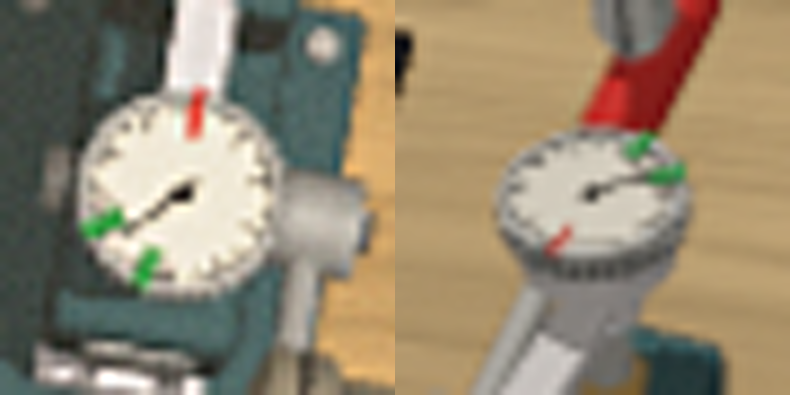

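The needle stands between the clips. In the top crop, the hub is (181,193), needle tip (122,235) and clips (103,223) and (148,268). The needle is about 8° short of the middle, so it needs about 0.23 mm of ram travel, or roughly 3 mm more at the grip.

```bash
python3 -m crank '[[0,0,0.01,0,0,0,1],[0,0,0.02,0,0,0,1],[0,0,0.03,0,0,0,1],[0,0,0.03,0,0,0,1],[0,0,0.03,0,0,0,1],[0,0,0.03,0,0,0,1],[0,0,0.03,0,0,0,1],[0,0,0.03,0,0,0,1],[0,0,0.03,0,0,0,1],[0,0,0.03,0,0,0,1]]' 
cat > chk.py <<'E'
from h import *
im=read_camera("top"); z=cv2.resize(im[189:234,337:382],(395,395),interpolation=cv2.INTER_CUBIC); hub=np.array([181,193.])
g=cv2.cvtColor(z,cv2.COLOR_RGB2GRAY).astype(float)
a=np.radians(np.arange(-30,120,1)); v=[np.mean([g[int(hub[1]+r*np.sin(t)),int(hub[0]+r*np.cos(t+0)*-1)] for r in range(25,60,3)]) for t in a]
w=np.clip(np.percentile(v,40)-np.array(v)-15,0,None); print("needle deg",np.degrees((w*a).sum()/w.sum()), np.degrees(a[np.argmin(v)]))
for b in blobs(mask(z,"green"),200): d=np.array(b[1])-hub; print("clip",np.degrees(np.arctan2(d[1],-d[0])),b[0])
s=telemetry.sense(); print(s["force"],s["position"],np.abs(s["qd"]).max())
E
python3 chk.py
```

```text
time: 13.47
position: [0.4489, -0.1062, 0.1639]
tool_rot: [-3.131, 0.254, 0.008]
force: [-6.3, 0.9, 12.3]
finger_gap: 0.006
grasp_force: 5.3
needle deg 43.46847535345816 43.0
clip 21.989923105889453 464
clip 64.80978360349141 368
[-6.14478711  0.15387394 11.92591777] [ 0.44889268 -0.10613704  0.16385359] 0.0013399007002480123
```

The needle is at 43.4°, exactly midway between the clips (22.0° and 64.8°). The lever is still and pushed with 12 N. It has been held for more than 0.5 s, so I'll hand the job in.

```bash
python3 -c "
from bench import manip; print(manip.close_job())"
```

```text
the job is handed in; nothing more can be done
None
```

I zeroed the bezel at the needle and handed the job in with the robot holding the lever down at about 12 N, the needle measured midway between the green clips; the judge returned no verdict.

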